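# Bleed down the air receiver through its bleed valve and safety valve

## Robot

A 7-joint arm with a two-finger parallel gripper is mounted at the origin on a cart in front of the work surface, level with it; the furniture and walls round the work are solid. World frame = base frame: x ahead of the robot, y to its left, z up, the work surface at z = 0. Lengths are in m, angles in rad, forces in N, time in s.
With the tool pointing down it reaches from about 0.4 to 0.875 m from the base axis. Payload 4.4 kg.
Tool frame: the origin (TCP) lies where the fingers leave the gripper's body, on its centre line; the fingertips stand 73 mm ahead of it and the grasp point (between the pads) lies 54 mm ahead of it (arm.nose_length is the distance from the TCP to the fingertips, in m); z points along the fingers, y is the direction in which the jaws open and shut (so a half turn about z gives the same grasp; the last joint's range is limited). The gripper opens to 85 mm and grips with 20 to 120 N. Pads are 22 mm wide; open, the fingers measure 114 mm over their backs; the gripper's body (76 mm by 85 mm) begins 54 mm behind the grasp point. The pads swing forward as they close: fully open they stand 13 mm farther back than shut.
Start: joints at [1.093, 0.628, 0.038, 1.517, -0.027, 0.996, -0.02], TCP at [0.26, -0.596, 0.304] pointing down, gripper open.
Joint ranges: [-3.06, 3.06], [-0.37, 2.12], [-1.25, 1.32], [0.18, 2.47], [-1.1, 4.24], [0.23, 1.98], [-2.94, 2.94]. Speed limits (rad/s): [2.57, 2.57, 3.14, 3.14, 3.14, 3.14, 3.14].

## Interface

Orientations are given as a unit quaternion [x, y, z, w].
In Python, from plant import status, viewer, arm gives the robot as it stands.
- The arm moves only by the tool play_rows, never from a script. Its argument "moves" is a list of rows, each a list of 7 numbers: the shift along the world's x, y, z scaled (see below), then the turn, a rotation vector about the world's x, y, z scaled (see below), then the opening in per cent of the stroke, from 0 (shut) to 100 (fully open). In form: [[dx, dy, dz, ax, ay, az, hand], ...]. A call has 1 to 20 rows; each row is the pose to reach, as a shift and turn from the pose commanded when the call began; what a row does not reach only later rows make up. The controller multiplies each number of a shift by 0.1 m and each number of a turn by pi/2 rad. A row lasts 1/10 s, in which the tool goes at most 50 mm and 8.59 degrees, less where a joint would pass 70% of its speed; a pose out of reach is approached as far as the arm can. A call with a number of a shift or a turn outside -1 to 1 is refused whole. A call with a gripper value outside its range is refused whole. The fingers move at their own pace and stop on an object; "grip_force" is the grip in N (left out, the last holds). Time passes only in rows, so rows that repeat a pose let the fingers close. It gives the time, the measured TCP pose, the force and the opening at its end, in the units of the state.
- status.sense(): the state, without advancing time (a new reading comes with each control period).
- viewer.camera(name): name is "side" or "top"; returns a dict with "img" (400x640x3 uint8, blue, green, red), "fx", "fy", "cx", "cy" (pixels), "world_to_cam" (4x4, takes a point from world to camera coordinates). Camera axes: x right, y down, z forward; pixel columns grow to the right and rows downward; lengths in m; the calibration is good to about 2 mm. A picture is of the moment at which its call begins. There is no depth.
- arm.hand_in(): hands the job in, once; it reports no verdict.
The state is a dict: "clock": time; "joint_positions": joint angles; "joint_vel": joint speeds; "effort": joint torques, N m; "ee_pos": TCP position; "eef_rot": TCP orientation; "contact_force": force on the tool from outside, world axes, zero at the start; "ft_torque": the same for the moment, N m; "opening": finger opening in m.
Only numpy, scipy, OpenCV 4.12 (cv2) and the standard library are available. Lean on these libraries where they do the work, as an engineer would, in place of code of your own. Each camera call takes 0.05 s, during which the arm holds its last target.

## Task

Let the air out of the small air receiver on the table before it is put away: first open the bleed valve on its end half way, so that its lever stands at 45 degrees between across the pipe and along it, and let go of that lever. Then raise the safety valve's test lever by its hand grip to the top of its cam, straight up, where the spindle is lifted highest (beyond that it sinks again), and finish while still holding it there. Do not lift the safety valve before the bleed valve is set, and leave the other things on the table where they are.

Things in the scene. Friction and masses are not known exactly. Their poses are not given: they have to be found in the camera images.
- air_tank: grey air receiver, fixed: level cylinder, 100 mm across, 250 mm long, axis 65 mm up, on two feet. Origin on the table under its middle; x away from the robot at yaw 0, z up, y along it toward the end with the brass bleed valve (stem at y = 190 mm; silencer to 270 mm). On top: gauge (y = 30 mm, to z = 182 mm), safety valve (y = -60 mm, to z = 226 mm, 8 more when lifted)
- bleed_stem (a point): turning axis (vertical) of the bleed valve's lever, at the lever's height, 110 mm above the table
- bleed_grip (a point): middle of the grey sleeve on the bleed valve's flat lever, 75 mm from the stem: sleeve 66 mm long (along the lever), 16 mm wide, 10 mm thick, lying level, free air under it
- bleed_lever (a joint): angle of the bleed valve's lever: 0 = shut, across the pipe, pointing along the receiver's -x (to the robot); 1.571 = fully open, along the pipe, pointing along +y over the silencer; opens clockwise seen from above; half = 0.785. Starts shut or barely cracked (0 to 0.35). Stays where left; about 0.2 N m to turn
- cam_shaft (a point): a point on the level axis of the test lever (axis along the receiver's y), level with the middle of the hand grip, 205 mm above the table
- test_grip (a point): middle of the black round hand grip on the end of the safety valve's test lever: 17 mm across, 49 mm long, lying level along the receiver's y, sticking out to its -y side and free to spin on its own axis; 95 mm from the shaft. The lever is a 9 mm round rod, in the upright plane 90 mm to the -y side of the receiver's origin; the grip's middle swings 123 mm to that side
- test_lever (a joint): angle of the test lever, 0 to 1.75 rad: 0 = at rest, pointing along the receiver's -x (to the robot) and 15 degrees up; grows as the grip rises; 1.309 = straight up, the top of the cam; past that the cam sinks again. Starts at rest. A spring pulls it back, some 5 N at the grip; let go, it may sink back
- spindle (a joint): lift of the safety valve's spindle (the steel yoke round the cam), m: 0 = seated, about 0.008 = highest, reached with the test lever straight up; some 0.0002 lower when the lever is 0.2 rad short or past
- masking_tape: roll of masking tape, 105 mm across, 24 mm high, lying in front of the receiver; bystander; origin under its centre
- oil_bottle: small white bottle with a pointed red cap, 44 mm across, 122 mm high, standing behind the receiver; bystander; origin under its centre
- sanding_block: wooden sanding block 66x112x32 mm at the front left; bystander; origin under its centre
- tape_measure: tape measure 68x85x34 mm at the front right; bystander; origin under its centre
- blow_gun: red blow gun 122x115x22 mm at the front right corner; bystander; origin under its centre
- marker: felt marker, 134 mm long, 17 mm thick, lying behind the receiver; bystander; origin under its middle

How it is judged:
By the outcome, as a careful person would: the job done as asked, in the order asked, and still so for the second after the job is handed in, while the arm keeps its last pose, push and grip.
It also fails if it takes over 54 s, if anything falls off the work surface, if the arm or the gripper's body presses on something with over 40 N, if the wrist force passes 120 N, or if a joint passes its speed limit or range.

## Working session

There is one attempt and no reset: what is moved stays moved. The work goes in short steps, Python scripts to look and compute and a tool call to move; the robot and the scene stay as the last step left them, time stands still between calls to the robot, and variables do not carry over. Pictures are saved under pics/ and viewed, and the job is handed in when it is done.

Besides the shell and the picture viewer there is one more tool, called after "Call:" as name(argument=value, ...) on one line, values as JSON. play_rows: Moves the arm, as the interface text tells. Shifts and turns lie within -1 to 1; 1 stands for 0.1 m of shift or pi/2 rad of turn. Its arguments: {"type":"object","properties":{"moves":{"type":"array","items":{"type":"array","items":{"type":"number"}}},"grip_force":{"type":"number"}},"required":["moves"]}

```bash
mkdir -p pics; ls; python3 - <<'E'
from plant import status, viewer, arm
import cv2,numpy as np
for n in ("side","top"):
    c=viewer.camera(n); cv2.imwrite(f"pics/{n}0.png",c["img"])
    print(n,c["fx"],c["fy"],c["cx"],c["cy"],np.round(c["world_to_cam"],4).tolist())
s=status.sense(); print(s)
E
```

```text
pics
side 425.5959947938804 425.5959947938804 318.64164491793576 199.2807630884305 [[-0.858, -0.5132, -0.0221, 0.4343], [-0.3243, 0.5746, -0.7515, 0.3131], [0.3983, -0.6376, -0.6594, 1.2688], [0.0, 0.0, 0.0, 1.0]]
top 512.8544492731772 512.8544492731772 328.8648992468032 197.80769500797786 [[0.0108, -0.9999, -0.0053, -0.0681], [-0.9738, -0.0093, -0.2274, 0.5418], [0.2273, 0.0076, -0.9738, 1.3609], [0.0, 0.0, 0.0, 1.0]]
{'clock': 0.1, 'joint_positions': array([ 1.09317697,  0.62926501,  0.03845622,  1.5182927 , -0.02703972,
        0.99631311, -0.01997062]), 'joint_vel': array([-0.0002699 , -0.00262098,  0.00107497, -0.00300192,  0.00110842,
       -0.00010125, -0.00080834]), 'effort': array([ 2.21428905e-03, -5.64538693e+01,  1.22992281e+00, -1.93972653e+01,
        1.11422097e-02,  5.50464378e-03,  7.36784244e-06]), 'ee_pos': array([ 0.26003046, -0.59522806,  0.30306587]), 'eef_rot': array([ 9.78875231e-01,  2.04456616e-01, -1.76301836e-04, -8.62341192e-04]), 'contact_force': array([ 0.04370223, -0.9067204 ,  1.01587633]), 'ft_torque': array([ 0.01947118, -0.04185947, -0.03411049]), 'opening': 0.08573655991752178}
```

View pics/side0.png

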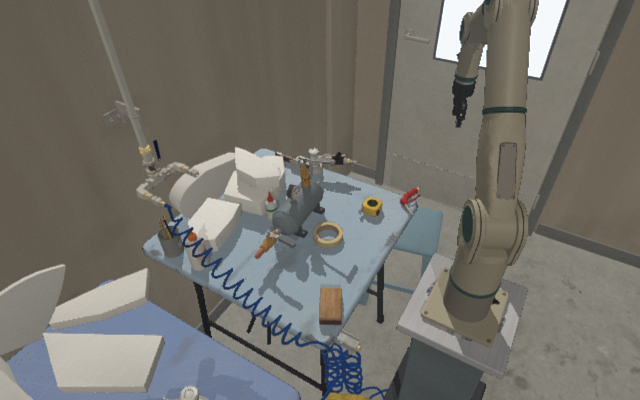

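View pics/top0.png

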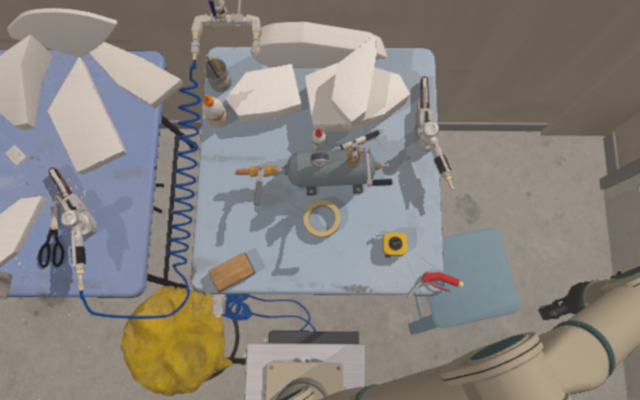

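The side view shows the receiver at about (300,205). In the top view the receiver is at (330,170), the bleed lever at (260,188) and the black test grip at (381,182). I'll zoom in for the measurements.

```bash
python3 - <<'E'
import cv2
a=cv2.imread("pics/top0.png")[120:220,225:405]
cv2.imwrite("pics/top0z.png",cv2.resize(a,None,fx=4.4,fy=4.4,interpolation=cv2.INTER_CUBIC))
a=cv2.imread("pics/side0.png")[140:270,240:370]
cv2.imwrite("pics/side0z.png",cv2.resize(a,None,fx=4.6,fy=4.6,interpolation=cv2.INTER_CUBIC))
E
```

```text
(no output)
```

View pics/top0z.png

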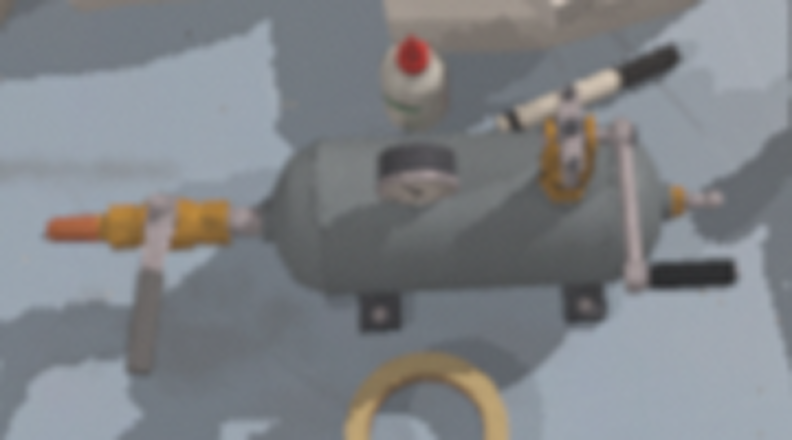

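View pics/side0z.png

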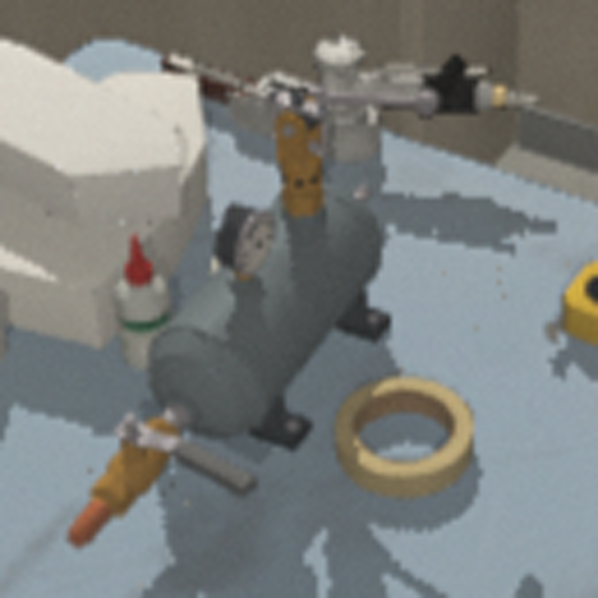

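```bash
cat > h.py <<'E'
import numpy as np,cv2
from plant import status,viewer,arm
def cal(n):
    c=viewer.camera(n); return c
def ray(c,u,v):
    T=c["world_to_cam"];R=T[:3,:3];o=-R.T@T[:3,3]
    return o,R.T@np.array([(u-c["cx"])/c["fx"],(v-c["cy"])/c["fy"],1])
def onz(c,u,v,z):
    o,d=ray(c,u,v); return o+d*(z-o[2])/d[2]
def proj(c,p):
    q=c["world_to_cam"]@np.append(p,1); return np.array([c["fx"]*q[0]/q[2]+c["cx"],c["fy"]*q[1]/q[2]+c["cy"]])
def tri(cs,uv):
    A=[];b=[]
    for c,(u,v) in zip(cs,uv):
        o,d=ray(c,u,v);d/=np.linalg.norm(d);P=np.eye(3)-np.outer(d,d);A.append(P);b.append(P@o)
    return np.linalg.lstsq(np.vstack(A),np.hstack(b),rcond=None)[0]
E
python3 - <<'E'
from h import *
np.set_printoptions(precision=4,suppress=True)
t=cal("top");s=cal("side")
Z=lambda x,y:(225+(x+.5)/4.4-.5,120+(y+.5)/4.4-.5)
S=lambda x,y:(240+(x+.5)/4.6-.5,140+(y+.5)/4.6-.5)
stem=onz(t,*Z(161,205),.112); g1=onz(t,*Z(151,270),.113);g2=onz(t,*Z(140,370),.113)
gr=onz(t,*Z(693,273),.2296)
print(stem,g1,g2,gr,(g1+g2)/2)
print("side stem",onz(s,*S(130,430),.112),"sleeve ends",onz(s,*S(178,448),.113),onz(s,*S(248,485),.113))
ta=onz(t,*Z(628,130),.205); print('camshaft near',ta)
print("sil tip",onz(t,*Z(48,230),.075), 'brass stub right',onz(t,*Z(720,198),.065))
# tank side edges in image
d=stem[:2]-gr[:2]; loc=np.array([.0918,.313])
yaw=np.arctan2(d[1],d[0])-np.arctan2(loc[1],loc[0]); c_,s_=np.cos(yaw),np.sin(yaw);R=np.array([[c_,-s_],[s_,c_]])
o=stem[:2]-R@[0,.19]; print("yaw",yaw,"origin",o,np.linalg.norm(d),np.linalg.norm(loc))
print("lever dir local",R.T@(g2-g1)[:2],"grip loc",R.T@(gr[:2]-o))
for P in [(-.05,-.125,.065),(0,0,.115),(0,.03,.182),(0,-.06,.226),(0,.27,.065),(-.0918,-.123,.2296),(0,-.123,.205)]:
    w=np.append(o+R@P[:2],P[2]); print(P,w,proj(t,w),proj(s,w))
E
```

```text
[0.6173 0.1217 0.112 ] [0.5755 0.126  0.113 ] [0.5127 0.1301 0.113 ] [ 0.5454 -0.1943  0.2296] [0.5441 0.128  0.113 ]
side stem [0.6114 0.1337 0.112 ] sleeve ends [0.572  0.1321 0.113 ] [0.5115 0.1369 0.113 ]
camshaft near [ 0.6372 -0.1603  0.205 ]
sil tip [0.6112 0.198  0.075 ] brass stub right [ 0.6392 -0.2285  0.065 ]
yaw 0.061647140191747996 origin [ 0.629  -0.0679] 0.324083055047819 0.3261843650452915
lever dir local [-0.0624  0.0079] grip loc [-0.0912 -0.121 ]
(-0.05, -0.125, 0.065) [ 0.5868 -0.1958  0.065 ] [376.793  182.5548] [326.6464 188.9362]
(0, 0, 0.115) [ 0.629  -0.0679  0.115 ] [331.0571 162.3611] [297.7116 194.609 ]
(0, 0.03, 0.182) [ 0.6272 -0.038   0.182 ] [319.4396 155.3072] [292.2055 184.6633]
(0, -0.06, 0.226) [ 0.6327 -0.1278  0.226 ] [354.9459 148.0857] [304.5817 159.645 ]
(0, 0.27, 0.065) [0.6124 0.2016 0.065 ] [234.9346 172.4572] [256.4412 256.8652]
(-0.0918, -0.123, 0.2296) [ 0.545  -0.1963  0.2296] [382.9509 181.85  ] [336.8262 155.8444]
(0, -0.123, 0.205) [ 0.6366 -0.1907  0.205 ] [379.3077 149.5014] [313.3924 155.0081]
```

```bash
python3 - <<'E'
from h import *
t=cal("top");s=cal("side")
for nm,c,(x,y,w,h) in [("tg",t,(360,165,40,30)),("sg",s,(315,140,50,35)),("tb",t,(235,150,50,60)),("sb",s,(255,215,60,50))]:
    a=c["img"][y:y+h,x:x+w]; k=10 if w<=50 and h<60 else 9
    a=cv2.resize(a,None,fx=k,fy=k,interpolation=cv2.INTER_NEAREST)
    for i in range(0,w,5): cv2.putText(a,str(x+i),(i*k,8),0,.3,(0,0,255),1)
    for j in range(0,h,5): cv2.putText(a,str(y+j),(0,j*k+8),0,.3,(0,0,255),1)
    cv2.imwrite(f"pics/{nm}.png",a)
for nm,c,(x,y,w,h) in [("tg",t,(360,165,40,30)),("sg",s,(315,140,50,35))]:
    a=c["img"][y:y+h,x:x+w]; m=(a.max(2)<50).astype(np.uint8)
    n,l,st,ce=cv2.connectedComponentsWithStats(m)
    print(nm,[(q[4],np.round(e+[x,y],2),q[:4]) for q,e in zip(st[1:],ce[1:]) if q[4]>8])
E
```

```text
tg [(np.int32(42), array([381.4 , 182.17]), array([14, 16, 17,  4], dtype=int32))]
sg [(np.int32(74), array([338.36, 158.47]), array([18, 12, 10, 12], dtype=int32))]
```

View pics/tb.png

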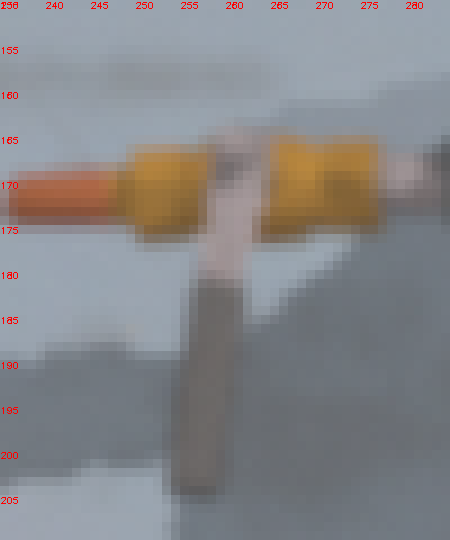

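View pics/sb.png

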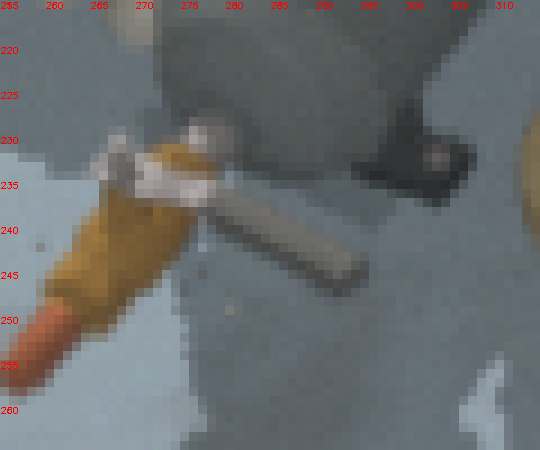

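View pics/sg.png

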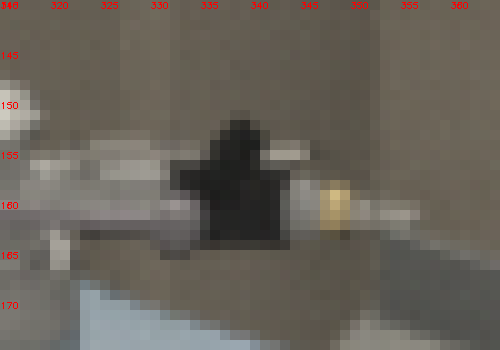

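View pics/tg.png

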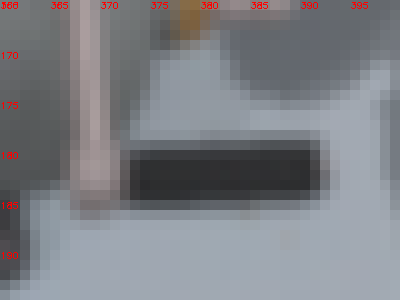

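```bash
python3 - <<'E'
from h import *
np.set_printoptions(precision=4,suppress=True)
t=cal("top");s=cal("side")
a=tri([t,s],[(258.5,180.8),(277.8,237.3)]);b=tri([t,s],[(255.9,204),(293,244.5)])
print("sleeve",a,b,(a+b)/2,np.linalg.norm(a-b),np.degrees(np.arctan2(*(b-a)[1::-1])))
a2=onz(t,258.5,180.8,.112);b2=onz(t,255.9,204,.112); print(a2,b2,(a2+b2)/2,np.degrees(np.arctan2(*(b2-a2)[1::-1])))
print("stem",onz(t,260,168,.115), tri([t,s],[(260,168),(267.5,233)]))
print("tgrip",tri([t,s],[(381.7,181.7),(338.3,159)]),onz(t,381.7,181.7,.2296))
# pipe axis direction: silencer/brass centres at z .065
print(onz(t,238,171.3,.075),onz(t,375,0,.065)*0,onz(t,281,168.8,.075))
E
```

```text
sleeve [0.5777 0.1283 0.1053] [0.5144 0.1327 0.1093] [0.5461 0.1305 0.1073] 0.0636335184723585 175.9635180257028
[0.5762 0.1273 0.112 ] [0.5121 0.1316 0.112 ] [0.5441 0.1295 0.112 ] 176.20455492607195
stem [0.6113 0.1243 0.115 ] [0.6167 0.1269 0.1028]
tgrip [ 0.5438 -0.1957  0.2186] [ 0.5453 -0.1933  0.2296]
[0.6129 0.1912 0.075 ] [ 0. -0.  0.] [0.6213 0.0716 0.075 ]
```

Call:
play_rows(moves=[[0.4,0.9,0.6,0,0,0.2,100],[0.4,0.9,0.6,0,0,0.2,100],[0.4,0.9,0.6,0,0,0.2,100]])

```text
clock: 0.7
ee_pos: [0.3038, -0.5023, 0.3667]
eef_rot: [0.933, 0.359, 0.002, 0.001]
contact_force: [1.0, -1.3, 0.2]
opening: 0.0855
```

Call:
play_rows(moves=[[0.4,0.9,0.3,0,0,0.2,100],[0.4,0.9,0.3,0,0,0.2,100],[0.4,0.9,0.3,0,0,0.2,100]])

```text
clock: 1.0
ee_pos: [0.3443, -0.4104, 0.3962]
eef_rot: [0.865, 0.502, 0.002, 0.001]
contact_force: [1.3, 0.7, -0.1]
opening: 0.0853
```

Call:
play_rows(moves=[[0.4,0.9,0,0,0,0.2,100],[0.4,0.9,0,0,0,0.2,100],[0.4,0.9,0,0,0,0.2,100]])

```text
clock: 1.3
ee_pos: [0.3833, -0.3197, 0.3943]
eef_rot: [0.776, 0.631, 0.002, -0.001]
contact_force: [-0.5, 0.1, 0.8]
opening: 0.0853
```

Call:
play_rows(moves=[[0.3,0.9,0,0,0,0.2,100],[0.3,0.9,0,0,0,0.2,100],[0.3,0.9,0,0,0,0.2,100]])

```text
clock: 1.6
ee_pos: [0.4122, -0.2305, 0.3943]
eef_rot: [0.668, 0.744, 0.002, -0.0]
contact_force: [0.5, 0.5, -0.5]
opening: 0.0853
```

Call:
play_rows(moves=[[0.3,0.9,0,0,0,0.22,100],[0.3,0.9,0,0,0,0.22,100],[0.3,0.9,0,0,0,0.22,100]])

```text
clock: 1.9
ee_pos: [0.4421, -0.1407, 0.3944]
eef_rot: [0.53, 0.848, 0.002, 0.0]
contact_force: [-0.2, -1.2, 0.1]
opening: 0.0855
```

Call:
play_rows(moves=[[0.3,0.9,0,0,0,0.22,100],[0.3,0.9,0,0,0,0.22,100],[0.3,0.9,0,0,0,0.22,100]])

```text
clock: 2.2
ee_pos: [0.472, -0.0504, 0.3944]
eef_rot: [0.376, 0.926, 0.002, 0.001]
contact_force: [0.1, 0.1, -0.7]
opening: 0.0856
```

Call:
play_rows(moves=[[0.3,0.9,0,0,0,0.22,100],[0.3,0.9,0,0,0,0.22,100],[0.3,0.9,0,0,0,0.22,100]])

```text
clock: 2.5
ee_pos: [0.5018, 0.0398, 0.3943]
eef_rot: [0.212, 0.977, 0.003, 0.001]
contact_force: [-0.1, -0.6, 0.8]
opening: 0.0857
```

Call:
play_rows(moves=[[0.4,0.9,0,0,0,0.22,100],[0.4,0.9,0,0,0,0.22,100],[0.4,0.9,0,0,0,0.22,100],[0.4,0.9,0,0,0,0.22,100]])

```text
clock: 2.9
ee_pos: [0.5409, 0.1244, 0.3931]
eef_rot: [0.046, 0.999, 0.0, -0.001]
contact_force: [-1.1, -1.0, -0.5]
opening: 0.0853
```

```bash
python3 - <<'E'
from h import *
from scipy.spatial.transform import Rotation as R
t=cal("top");s=cal("side");st=status.sense()
r=R.from_quat(st["eef_rot"]).as_matrix();print(st["clock"],st["ee_pos"],r.round(3).tolist(),np.degrees(np.arctan2(r[1,1],r[0,1])),st["joint_positions"].round(2))
cv2.imwrite("pics/t1.png",cv2.resize(t["img"][100:260,180:420],None,fx=3.3,fy=3.3))
cv2.imwrite("pics/s1.png",cv2.resize(s["img"][120:300,220:460],None,fx=3.3,fy=3.3))
E
```

```text
3.0 [0.54055933 0.12247078 0.39334169] [[-0.995, 0.095, -0.001], [0.095, 0.995, -0.001], [0.001, -0.002, -1.0]] 84.53139191331661 [ 0.22  0.48 -0.76  1.65  0.36  1.15  0.85]
```

View pics/s1.png

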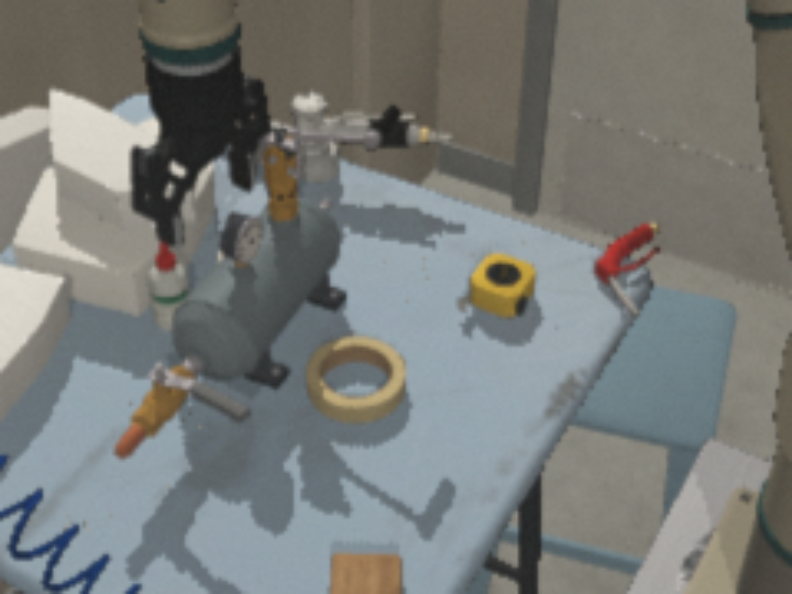

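The gripper is over the bleed lever: in the side view it is at about (190,150), and nothing has been disturbed. Descending.

Call:
play_rows(moves=[[0.04,0.07,-1,0,0,0.017,60],[0.04,0.07,-1,0,0,0.017,60],[0.04,0.07,-1,0,0,0.017,60]])

```text
clock: 3.3
ee_pos: [0.5413, 0.1276, 0.2886]
eef_rot: [0.034, 0.999, -0.003, -0.006]
contact_force: [-0.2, -0.7, 0.7]
opening: 0.051
```

Call:
play_rows(moves=[[0,0,-0.4,0,0,0,60],[0,0,-0.6,0,0,0,60],[0,0,-0.6,0,0,0,60]])

```text
clock: 3.6
ee_pos: [0.5439, 0.1295, 0.2335]
eef_rot: [0.034, 0.999, -0.001, -0.001]
contact_force: [-0.6, -0.2, 1.4]
opening: 0.0512
```

```bash
python3 - <<'E'
from h import *
from scipy.spatial.transform import Rotation as R
t=cal("top");s=cal("side");st=status.sense()
r=R.from_quat(st["eef_rot"]).as_matrix();print(st["clock"],st["ee_pos"],np.degrees(np.arctan2(r[1,1],r[0,1])),st["joint_positions"].round(2))
cv2.imwrite("pics/t2.png",cv2.resize(t["img"][100:240,200:400],None,fx=4,fy=4))
cv2.imwrite("pics/s2.png",cv2.resize(s["img"][160:290,220:400],None,fx=4.4,fy=4.4))
E
```

```text
3.7 [0.54529297 0.13095455 0.2359605 ] 86.21354544432397 [ 0.13  0.66 -0.65  1.83  0.53  0.83  0.71]
```

View pics/s2.png

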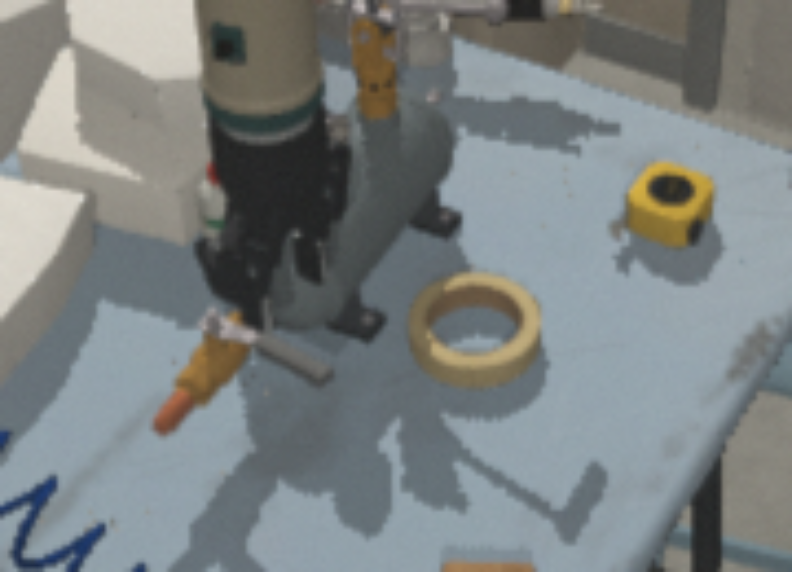

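View pics/t2.png

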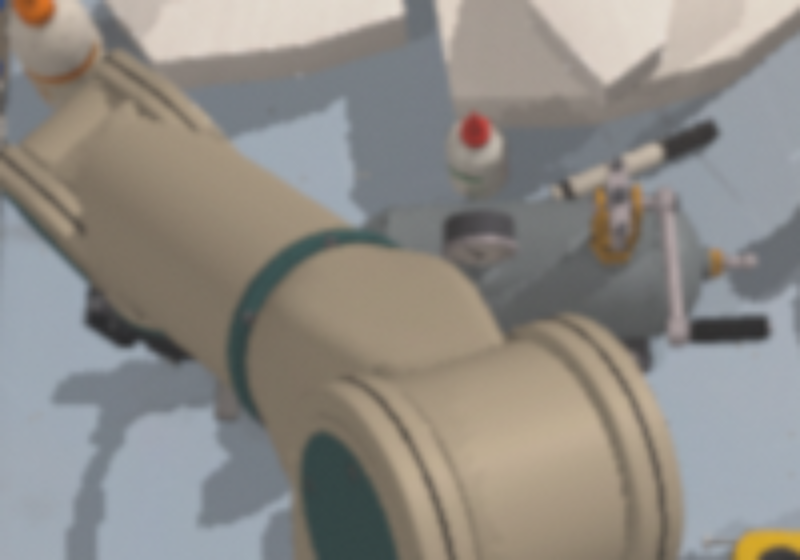

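Call:
play_rows(moves=[[0,0,-0.35,0,0,0,60],[0,0,-0.68,0,0,0,60],[0,0,-0.68,0,0,0,60],[0,0,-0.68,0,0,0,60]])

```text
clock: 4.1
ee_pos: [0.5453, 0.1317, 0.1678]
eef_rot: [0.032, 0.999, 0.0, 0.001]
contact_force: [-0.1, 0.8, 1.0]
opening: 0.0513
```

```bash
python3 - <<'E'
from h import *
s=cal("side");st=status.sense();print(st["ee_pos"],st["contact_force"],st["joint_positions"].round(2))
cv2.imwrite("pics/s3.png",cv2.resize(s["img"][190:290,230:350],None,fx=6,fy=6))
E
```

```text
[0.54563937 0.13194402 0.16838138] [-0.17787273  0.47227006  0.48140298] [ 0.08  0.75 -0.58  1.88  0.63  0.7   0.64]
```

View pics/s3.png

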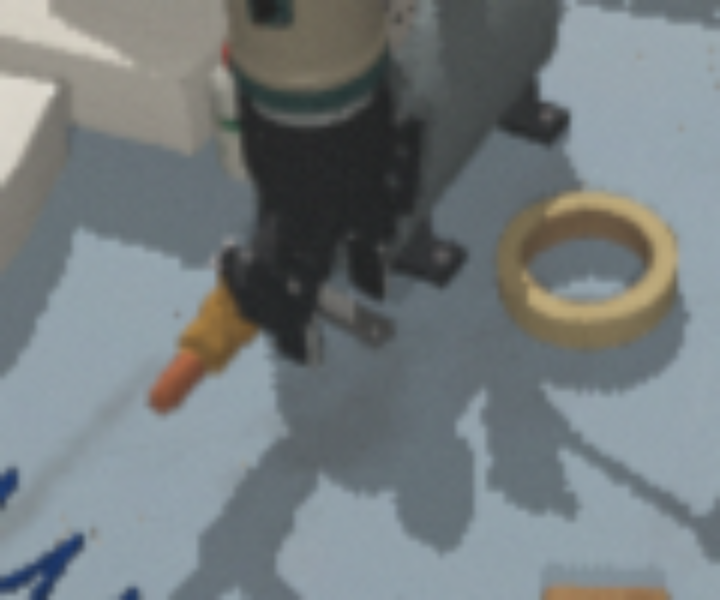

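The jaws straddle the sleeve in the crop, at about (340,310). Closing lightly.

Call:
play_rows(moves=[[0,0,-0.03,0,0,0,30],[0,0,-0.03,0,0,0,10],[0,0,-0.03,0,0,0,0],[0,0,-0.03,0,0,0,0],[0,0,-0.03,0,0,0,0],[0,0,-0.03,0,0,0,0]], grip_force=25)

```text
clock: 4.75
ee_pos: [0.5447, 0.1311, 0.164]
eef_rot: [0.033, 0.999, -0.0, 0.001]
contact_force: [-2.1, -1.4, 6.3]
opening: 0.0156
```

```bash
python3 - <<'E'
from h import *
from scipy.spatial.transform import Rotation as R
st=status.sense();r=R.from_quat(st["eef_rot"]).as_matrix();print(st["ee_pos"],st["contact_force"],st["ft_torque"],st["opening"],np.degrees(np.arctan2(r[1,1],r[0,1])))
E
```

```text
[0.54473115 0.13109803 0.16401676] [-2.08083247 -1.41519243  6.29589782] [-0.2284255   0.17742413 -0.25937509] 0.015554077638365612 86.24457397234048
```

```bash
python3 - <<'E'
import numpy as np
v=np.array([-.0749,.0056])
for i in range(1,8):
    a=-np.radians(37.8)*i/7;R=np.array([[np.cos(a),-np.sin(a)],[np.sin(a),np.cos(a)]]);print(np.round((R@v-v)/.1,3),round(a/(np.pi/2),3))
E
```

```text
[0.009 0.07 ] -0.06
[0.024 0.139] -0.12
[0.045 0.207] -0.18
[0.073 0.272] -0.24
[0.107 0.334] -0.3
[0.147 0.393] -0.36
[0.191 0.447] -0.42
```

Call:
play_rows(moves=[[0.009,0.07,0,0,0,-0.06,0],[0.024,0.139,0,0,0,-0.12,0],[0.045,0.207,0,0,0,-0.18,0],[0.073,0.272,0,0,0,-0.24,0],[0.107,0.334,0,0,0,-0.3,0],[0.147,0.393,0,0,0,-0.36,0],[0.191,0.447,0,0,0,-0.42,0],[0.191,0.447,0,0,0,-0.42,0],[0.191,0.447,0,0,0,-0.42,0],[0.191,0.447,0,0,0,-0.42,0]])

```text
clock: 5.75
ee_pos: [0.5643, 0.1751, 0.164]
eef_rot: [0.354, 0.935, -0.0, 0.001]
contact_force: [-0.2, -3.8, 6.8]
opening: 0.0156
```

```bash
python3 - <<'E'
from h import *
from scipy.spatial.transform import Rotation as R
st=status.sense();r=R.from_quat(st["eef_rot"]).as_matrix();print(st["ee_pos"],st["contact_force"],st["ft_torque"],st["opening"],np.degrees(np.arctan2(r[1,1],r[0,1])))
d=st["ee_pos"][:2]-[.6196,.1255];print(np.hypot(*d),np.degrees(np.arctan2(d[1],d[0])))
s=cal("side")
cv2.imwrite("pics/s4.png",cv2.resize(s["img"][190:290,230:350],None,fx=6,fy=6))
E
```

```text
[0.56425707 0.175119   0.16400584] [-0.19179598 -3.80402597  6.83849003] [-0.6065106  -0.11875389 -0.32298147] 0.015599443445800004 48.47804372563675
0.07432956999354756 138.1214437164426
```

View pics/s4.png

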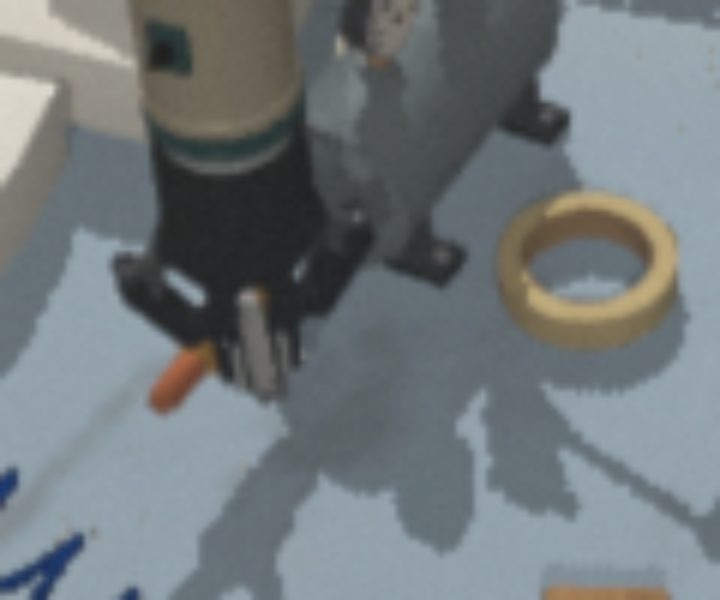

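The sleeve is held at about (255,340) in the crop, swung to a bearing of about 138°. Releasing and rising.

Call:
play_rows(moves=[[0,0,0,0,0,0,20],[0,0,0,0,0,0,30],[0,0,0,0,0,0,50],[0,0,0,0,0,0,60],[0,0,0.2,0,0,0,60],[0,0,0.5,0,0,0,60],[0,0,1,0,0,0,60],[0,0,1,0,0,0,60]])

```text
clock: 6.6
ee_pos: [0.5661, 0.1781, 0.2689]
eef_rot: [0.354, 0.935, 0.004, 0.004]
contact_force: [0.4, 0.7, 1.0]
opening: 0.0511
```

Call:
play_rows(moves=[[-0.4,0,1,0,0,0,60],[-0.8,0,1,0,0,0,60],[-0.8,-0.6,1,0,0,0,100],[-0.8,-0.9,1,0,0,0,100]])

```text
clock: 7.0
ee_pos: [0.4818, 0.0874, 0.3647]
eef_rot: [0.351, 0.936, 0.001, 0.001]
contact_force: [0.6, -1.3, -0.4]
opening: 0.0782
```

Call:
play_rows(moves=[[0.2,-0.5,0,0,0,-0.1,100],[0.2,-0.9,0,0,0,-0.2,100],[0.2,-0.9,0,0,0,-0.2,100]])

```text
clock: 7.3
ee_pos: [0.5033, -0.0113, 0.3623]
eef_rot: [0.502, 0.865, -0.002, 0.001]
contact_force: [-0.7, 0.2, -0.3]
opening: 0.0855
```

Call:
play_rows(moves=[[0.2,-0.5,0,0,0,-0.1,100],[0.2,-0.9,0,0,0,-0.2,100],[0.2,-0.9,0,0,0,-0.2,100]])

```text
clock: 7.6
ee_pos: [0.523, -0.1008, 0.3621]
eef_rot: [0.63, 0.776, -0.002, 0.001]
contact_force: [-0.3, -0.1, 0.5]
opening: 0.0855
```

```bash
python3 - <<'E'
from h import *
from scipy.spatial.transform import Rotation as R
st=status.sense();r=R.from_quat(st["eef_rot"]).as_matrix();print(st["clock"],st["ee_pos"],st["contact_force"],st["opening"],np.degrees(np.arctan2(r[1,1],r[0,1])),st["joint_positions"].round(2))
for n in("side","top"):
    s=cal(n)
    x,y=(235,205) if n=="side" else (230,130)
    a=s["img"][y:y+75,x:x+75];k=8
    a=cv2.resize(a,None,fx=k,fy=k,interpolation=cv2.INTER_NEAREST)
    for i in range(0,75,5): cv2.putText(a,str(x+i),(i*k,8),0,.3,(0,0,255),1);cv2.putText(a,str(y+i),(0,i*k+8),0,.3,(0,0,255),1)
    cv2.imwrite(f"pics/{n}5.png",a)
E
```

```text
7.6 [ 0.52299532 -0.100818    0.36206866] [-0.30893011 -0.11957135  0.46861161] 0.08554285899090439 11.835856535277987 [ 0.37  0.41 -0.33  1.76  0.16  1.    0.18]
```

View pics/top5.png

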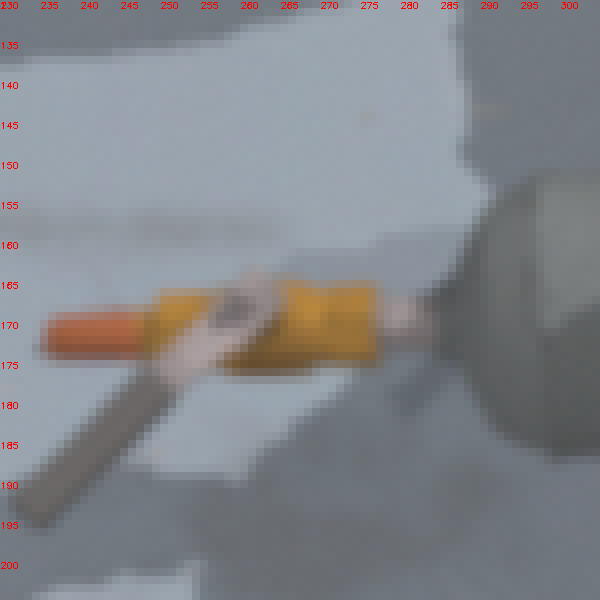

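View pics/side5.png

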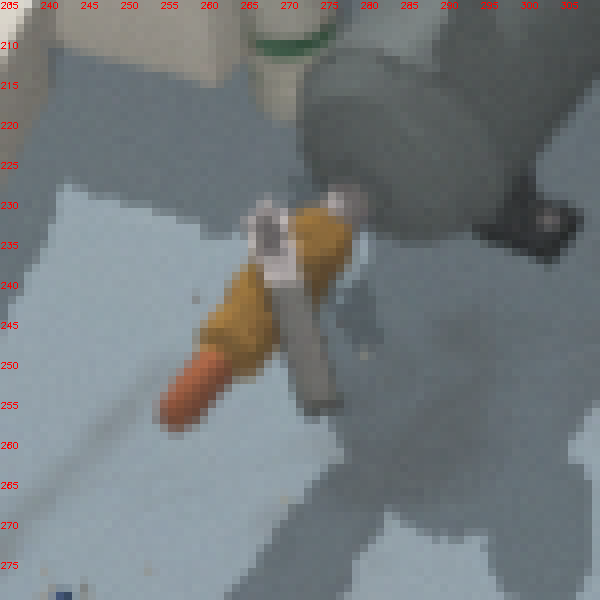

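```bash
python3 - <<'E'
from h import *
np.set_printoptions(precision=4,suppress=True)
t=cal("top");s=cal("side")
def ang(d): return np.degrees(np.arctan2(d[1],d[0]))
a=onz(t,249,176.7,.112);b=onz(t,233.7,193.5,.112);print(a,b,ang(b-a),np.linalg.norm(b-a))
a=onz(s,270.5,240,.112);b=onz(s,274.5,255.5,.112);print(a,b,ang(b-a),np.linalg.norm(b-a))
# minAreaRect on sleeve colour mask
im=t["img"].astype(int); sub=im[170:200,228:258]
m=((sub[...,0]-sub[...,2]<6)&(sub.max(2)<125)).astype(np.uint8)
n,l,st,ce=cv2.connectedComponentsWithStats(m);i=1+np.argmax(st[1:,4]);print(st[i],ce[i])
p=np.argwhere(l==i)[:,::-1].astype(np.float32)+[228,170]
v=cv2.fitLine(p.astype(np.float32),cv2.DIST_L2,0,.01,.01).ravel();q=v[2:];print(v)
a=onz(t,*(q-8*v[:2]),.112);b=onz(t,*(q+8*v[:2]),.112);print(ang(b-a),ang(a-b), onz(t,*q,.112))
# pipe axis
for z in(.065,):
  a=onz(t,241,171.3,z+.01);b=onz(t,280,169.2,z+.01);print(ang(a-b))
# test grip re-measure
g=tri([t,s],[(381.7,181.7),(338.3,159)])
E
```

```text
[0.5874 0.1535 0.112 ] [0.5403 0.1925 0.112 ] 140.4287742072529 0.06110865738506225
[0.5865 0.1541 0.112 ] [0.5385 0.2002 0.112 ] 136.16466990370336 0.06653741839703844
[  4   6  20  20 122] [13.1639 15.8033]
[  0.7142  -0.7    241.1639 185.8033]
-42.95615988589831 137.0438401141017 [0.5618 0.1735 0.112 ]
93.73642865574594
```

Call:
play_rows(moves=[[0.23,-0.5,0,0,0,-0.093,70],[0.23,-0.94,0,0,0,-0.093,70],[0.23,-0.94,0,0,0,-0.093,70],[0.23,-0.94,0,0,0,-0.093,70]])

```text
clock: 8.2
ee_pos: [0.5463, -0.1875, 0.3625]
eef_rot: [0.681, 0.732, 0.0, -0.001]
contact_force: [0.3, 0.5, -0.5]
opening: 0.06
```

```bash
python3 - <<'E'
from h import *
from scipy.spatial.transform import Rotation as R
t=cal("top");s=cal("side")
st=status.sense();r=R.from_quat(st["eef_rot"]).as_matrix();print(st["clock"],st["ee_pos"],st["contact_force"],st["opening"],np.degrees(np.arctan2(r[1,1],r[0,1])),st["joint_positions"].round(2))
cv2.imwrite("pics/s6.png",cv2.resize(s["img"][110:220,270:400],None,fx=5,fy=5))
cv2.imwrite("pics/t6.png",cv2.resize(t["img"][110:230,300:440],None,fx=5,fy=5))
E
```

```text
8.3 [ 0.54652445 -0.18541392  0.36290189] [ 0.84448401 -0.53306385  0.0272042 ] 0.05971290561862009 4.376122167893797 [ 0.46  0.47 -0.28  1.64  0.15  1.05  0.22]
```

View pics/s6.png

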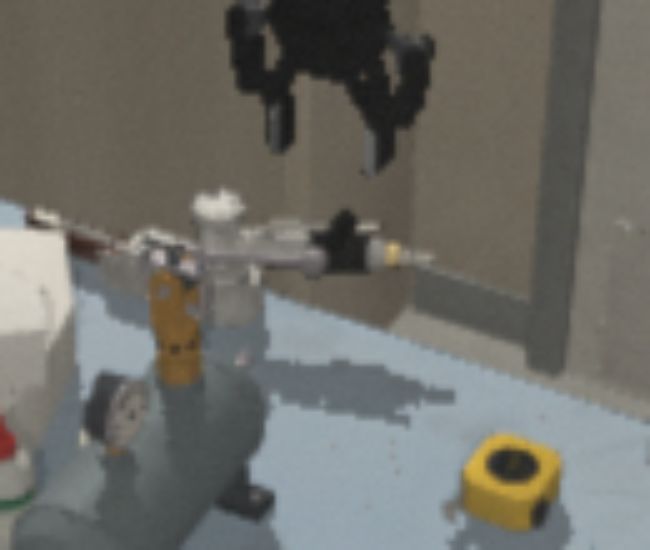

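View pics/t6.png

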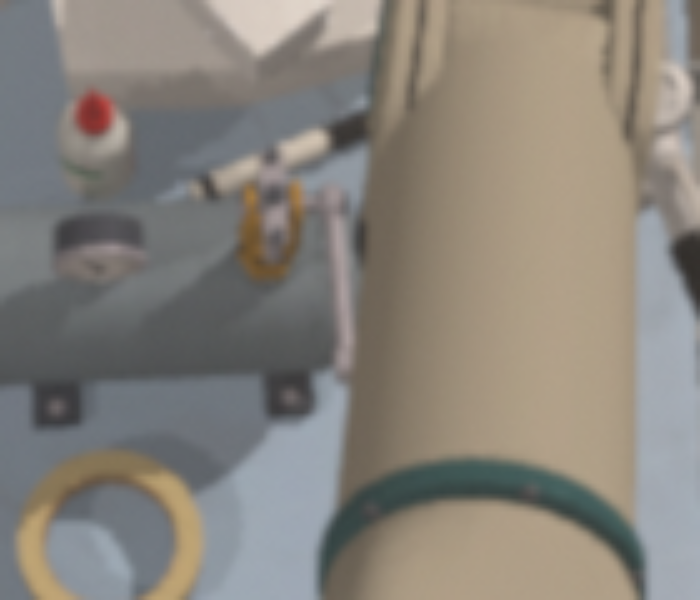

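Call:
play_rows(moves=[[0,-0.08,0,0,0,0,70],[0,-0.08,-0.2,0,0,0,70],[0,-0.08,-0.5,0,0,0,70],[0,-0.08,-0.5,0,0,0,70],[0,-0.08,-0.5,0,0,0,70]])

```text
clock: 8.8
ee_pos: [0.5465, -0.1954, 0.3132]
eef_rot: [0.681, 0.733, 0.0, -0.0]
contact_force: [0.2, -0.1, -0.8]
opening: 0.0598
```

```bash
python3 - <<'E'
from h import *
s=cal("side")
st=status.sense();print(st["clock"],st["ee_pos"],st["contact_force"])
cv2.imwrite("pics/s7.png",cv2.resize(s["img"][110:200,290:390],None,fx=6,fy=6))
E
```

```text
8.85 [ 0.54697815 -0.1956106   0.31401724] [ 0.40537144 -0.21427342  0.7391276 ]
```

View pics/s7.png

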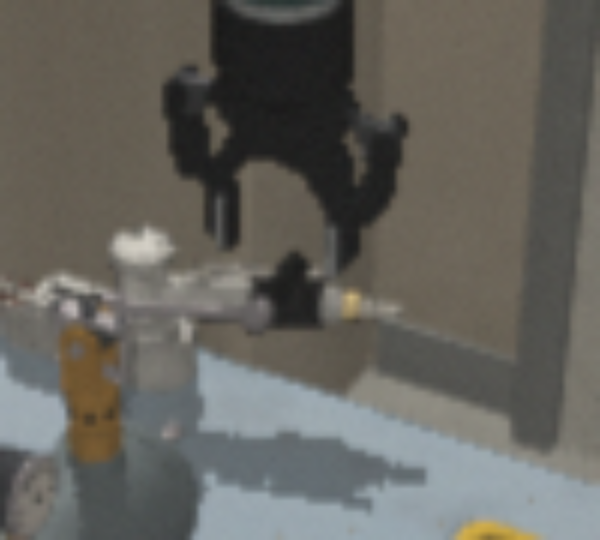

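Call:
play_rows(moves=[[0,0,-0.2,0,0,0,70],[0,0,-0.31,0,0,0,70],[0,0,-0.31,0,0,0,70],[0,0,-0.31,0,0,0,70]])

```text
clock: 9.25
ee_pos: [0.5467, -0.196, 0.2826]
eef_rot: [0.681, 0.732, 0.0, 0.0]
contact_force: [0.1, 0.0, 0.6]
opening: 0.0601
```

```bash
python3 - <<'E'
from h import *
s=cal("side")
st=status.sense();print(st["clock"],st["ee_pos"],st["contact_force"])
cv2.imwrite("pics/s8.png",cv2.resize(s["img"][110:200,290:390],None,fx=6,fy=6))
E
```

```text
9.3 [ 0.54682867 -0.19602359  0.28285526] [ 0.10594286  0.21661079 -0.49445601]
```

View pics/s8.png

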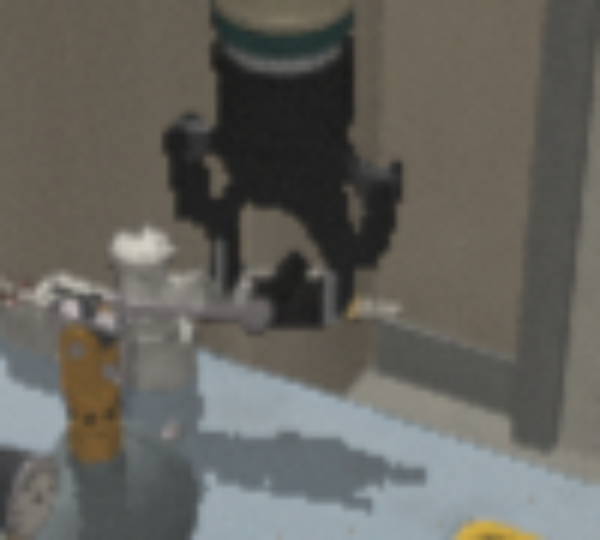

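The fingers straddle the black grip in the crop, at about (235,270) and (335,290). Closing.

Call:
play_rows(moves=[[0,0,0,0,0,0,30],[0,0,0,0,0,0,10],[0,0,0,0,0,0,0],[0,0,0,0,0,0,0],[0,0,0,0,0,0,0],[0,0,0,0,0,0,0]], grip_force=40)

```text
clock: 9.9
ee_pos: [0.5457, -0.1962, 0.2817]
eef_rot: [0.681, 0.732, -0.0, -0.0]
contact_force: [-2.4, -1.4, 0.4]
opening: 0.016
```

```bash
python3 - <<'E'
from h import *
s=cal("side")
st=status.sense();print(st["clock"],st["ee_pos"],st["contact_force"],st["ft_torque"],st["opening"])
cv2.imwrite("pics/s9.png",cv2.resize(s["img"][110:200,290:390],None,fx=6,fy=6))
p=st["ee_pos"]
c=np.array([p[0]+.0916,p[2]-.054-.0246])
print(c)
a0=np.radians(15)
for i in range(1,13):
    a=a0+np.radians(75)*i/12; print(np.round([.95*(np.cos(a0)-np.cos(a)),.95*(np.cos(a0)-np.cos(a))*.061,.95*(np.sin(a)-np.sin(a0))],3))
E
```

```text
9.95 [ 0.54572681 -0.19619649  0.28172171] [-2.55649803 -1.06584546  0.27903142] [-0.1368412   0.52297592 -0.12932383] 0.01600518893765773
[0.63732681 0.20312171]
[0.032 0.002 0.098]
[0.075 0.005 0.193]
[0.128 0.008 0.282]
[0.19  0.012 0.365]
[0.261 0.016 0.44 ]
[0.339 0.021 0.508]
[0.425 0.026 0.566]
[0.516 0.031 0.615]
[0.612 0.037 0.654]
[0.712 0.043 0.682]
[0.814 0.05  0.698]
[0.918 0.056 0.704]
```

View pics/s9.png

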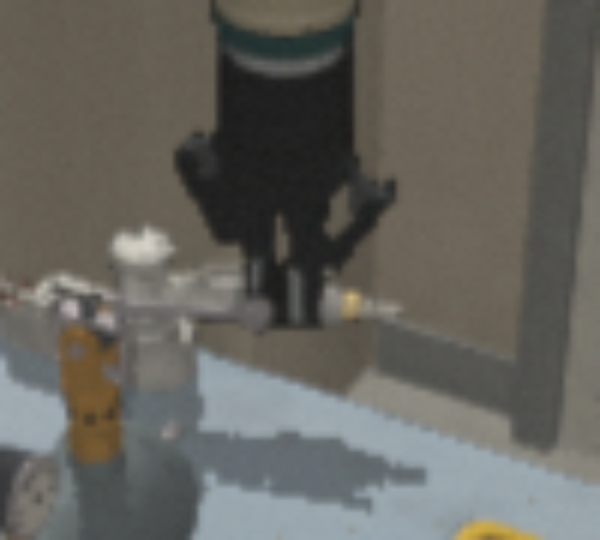

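Call:
play_rows(moves=[[0.03,0.002,0.1,0,0,0,0],[0.075,0.005,0.193,0,0,0,0],[0.128,0.008,0.282,0,0,0,0],[0.19,0.012,0.365,0,0,0,0],[0.26,0.016,0.44,0,0,0,0],[0.26,0.016,0.44,0,0,0,0]], grip_force=60)

```text
clock: 10.55
ee_pos: [0.5737, -0.1946, 0.3276]
eef_rot: [0.681, 0.732, 0.0, 0.001]
contact_force: [-3.2, -2.3, 1.7]
opening: 0.0152
```

```bash
python3 - <<'E'
from h import *
s=cal("side")
st=status.sense();print(st["clock"],st["ee_pos"],st["contact_force"],st["ft_torque"],st["opening"])
cv2.imwrite("pics/s10.png",cv2.resize(s["img"][100:200,280:390],None,fx=6,fy=6))
E
```

```text
10.6 [ 0.57310463 -0.19465028  0.32702376] [-3.86818133 -1.9512351   2.35746084] [-0.40172657  0.73756891 -0.12689158] 0.014922376238177463
```

View pics/s10.png

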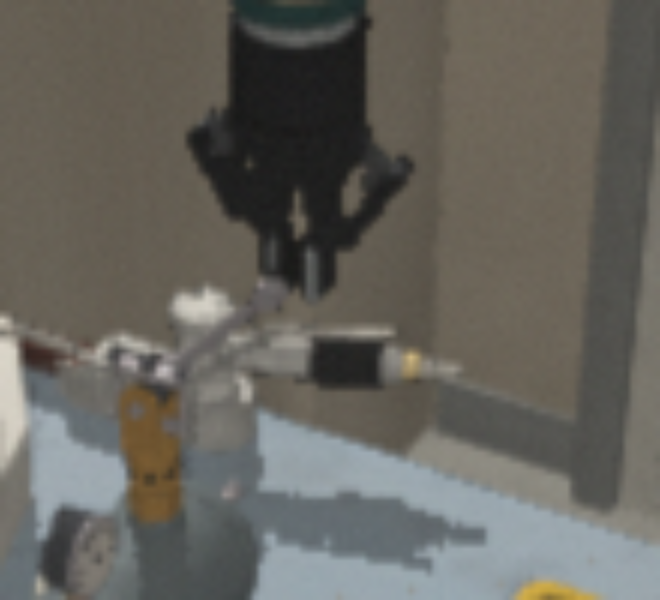

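Call:
play_rows(moves=[[0,0,0,0,0,0,0],[0,0,0,0,0,0,0],[0,0,0,0,0,0,0]])

```text
clock: 10.9
ee_pos: [0.5722, -0.1947, 0.326]
eef_rot: [0.681, 0.732, -0.0, 0.0]
contact_force: [-3.3, -2.9, 2.9]
opening: 0.0154
```

Call:
play_rows(moves=[[0.08,0.005,0.068,0,0,0,0],[0.165,0.01,0.126,0,0,0,0],[0.255,0.015,0.175,0,0,0,0],[0.352,0.021,0.214,0,0,0,0],[0.452,0.027,0.242,0,0,0,0],[0.554,0.034,0.258,0,0,0,0],[0.655,0.04,0.264,0,0,0,0],[0.655,0.04,0.264,0,0,0,0],[0.655,0.04,0.264,0,0,0,0],[0.655,0.04,0.264,0,0,0,0]])

```text
clock: 11.9
ee_pos: [0.6379, -0.1907, 0.3523]
eef_rot: [0.681, 0.732, 0.0, 0.0]
contact_force: [2.8, -4.2, -1.0]
opening: 0.0152
```

```bash
python3 - <<'E'
from h import *
s=cal("side");t=cal("top")
st=status.sense();print(st["clock"],st["ee_pos"],st["contact_force"],st["ft_torque"],st["opening"])
cv2.imwrite("pics/s11.png",cv2.resize(s["img"][100:200,280:390],None,fx=7,fy=6))
cv2.imwrite("pics/t11.png",cv2.resize(t["img"][80:220,220:440],None,fx=3.6,fy=3.6))
E
```

```text
12.0 [ 0.63827331 -0.19063189  0.35228504] [ 4.14425189 -4.25279007 -2.78973762] [-0.89347944 -0.59924167 -0.15878185] 0.015325233438797561
```

View pics/s11.png

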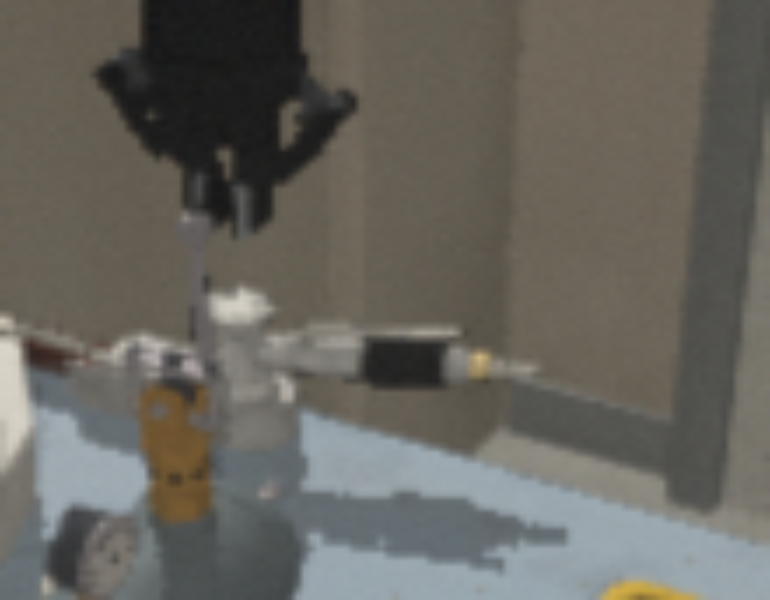

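View pics/t11.png

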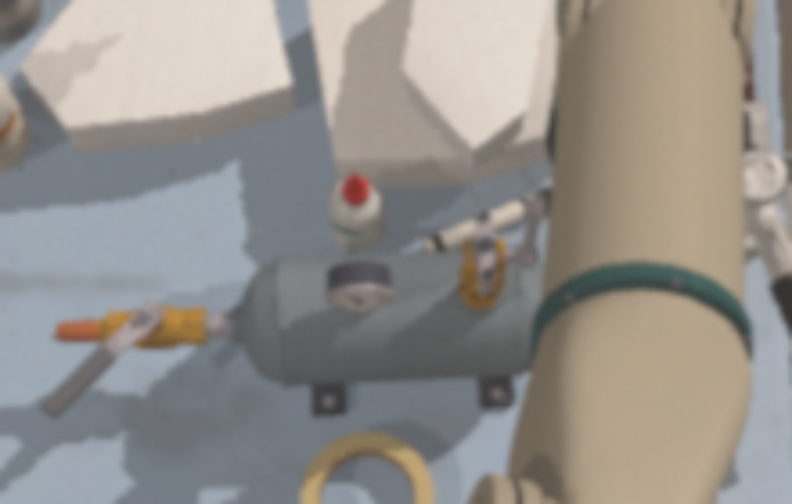

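```bash
python3 - <<'E'
from h import *
np.set_printoptions(precision=2,suppress=True)
s=cal("side")
x,y,w,h=285,120,50,50;k=12
a=cv2.resize(s["img"][y:y+h,x:x+w],None,fx=k,fy=k,interpolation=cv2.INTER_NEAREST)
for i in range(0,w,5): cv2.putText(a,str(x+i),(i*k,8),0,.3,(0,0,255),1);cv2.putText(a,str(y+i),(0,i*k+8),0,.3,(0,0,255),1)
cv2.imwrite("pics/s12.png",a)
yaw=.061;R=np.array([[np.cos(yaw),-np.sin(yaw)],[np.sin(yaw),np.cos(yaw)]])
for o in [(.6312,-.0641),(.630,-.066)]:
  for da in(-.15,0,.15):
    pr=[]
    for r in(0,.03,.06,.09):
      w_=np.append(np.array(o)+R@[r*np.sin(da),-.09],.205+r*np.cos(da)); pr.append(proj(s,w_))
    print(o,da,np.array(pr).tolist() and np.round(pr,1).tolist())
E
```

```text
(0.6312, -0.0641) -0.15 [[307.9, 160.4], [308.7, 153.7], [309.5, 146.8], [310.4, 139.8]]
(0.6312, -0.0641) 0 [[307.9, 160.4], [307.5, 153.3], [307.2, 146.0], [306.8, 138.5]]
(0.6312, -0.0641) 0.15 [[307.9, 160.4], [306.4, 153.0], [304.9, 145.5], [303.3, 137.9]]
(0.63, -0.066) -0.15 [[308.5, 160.2], [309.3, 153.5], [310.1, 146.6], [311.0, 139.6]]
(0.63, -0.066) 0 [[308.5, 160.2], [308.1, 153.1], [307.8, 145.8], [307.4, 138.4]]
(0.63, -0.066) 0.15 [[308.5, 160.2], [307.0, 152.9], [305.5, 145.4], [303.9, 137.7]]
```

View pics/s12.png

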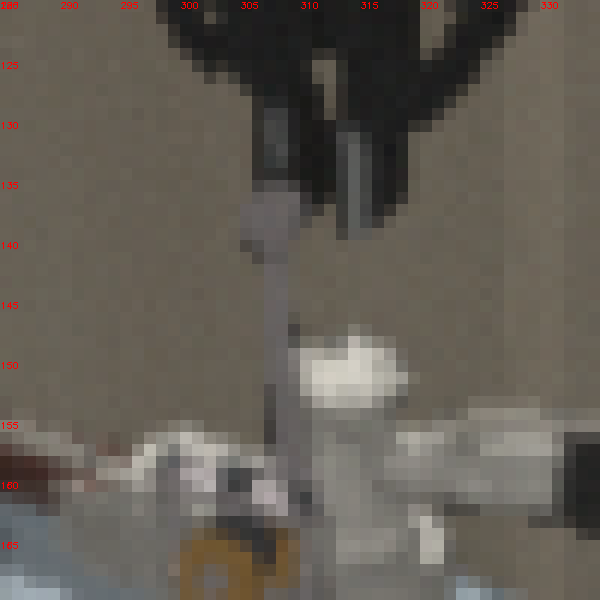

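The rod is upright in the view: knob at (306.8,138.5), lower rod at (308.5,158), which reads about 0.03 rad past vertical. I'll trim back 1 mm and let it settle.

Call:
play_rows(moves=[[-0.012,0,0,0,0,0,0],[-0.012,0,0,0,0,0,0],[-0.012,0,0,0,0,0,0],[-0.012,0,0,0,0,0,0],[-0.012,0,0,0,0,0,0],[-0.012,0,0,0,0,0,0],[-0.012,0,0,0,0,0,0],[-0.012,0,0,0,0,0,0]])

```text
clock: 12.85
ee_pos: [0.6362, -0.1908, 0.3522]
eef_rot: [0.681, 0.732, -0.0, -0.0]
contact_force: [-0.9, -5.7, -0.6]
opening: 0.0155
```

```bash
python3 - <<'E'
from h import *
s=cal("side");t=cal("top")
st=status.sense();print(st["clock"],st["ee_pos"],st["contact_force"],st["ft_torque"],st["opening"],abs(st["joint_vel"]).max())
cv2.imwrite("pics/s13.png",cv2.resize(s["img"][90:290,220:420],None,fx=3,fy=3))
E
```

```text
12.95 [ 0.63618878 -0.19075736  0.35220526] [-0.82651353 -5.0633715  -1.62294048] [-1.05159439  0.1584192  -0.13219347] 0.015095954288964486 0.0012721154072143819
```

View pics/s13.png

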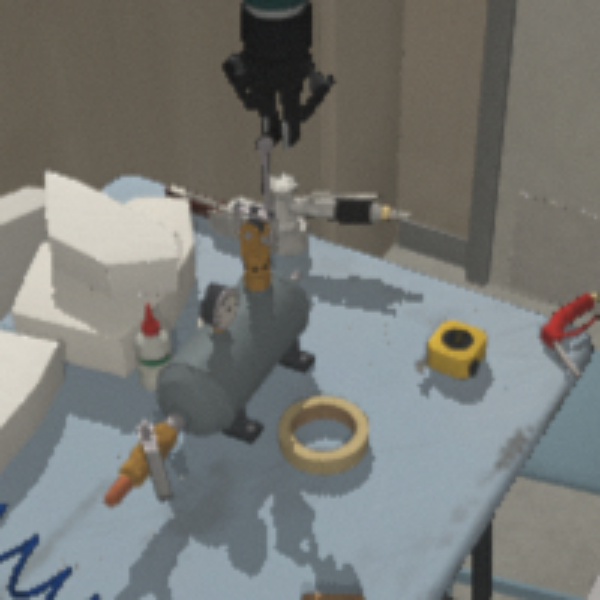

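The test lever is upright and gripped at about (270,140). The bleed lever is diagonal at (158,460), and the bystanders are in place. Handing in.

```bash
python3 -c "
from plant import arm;print(arm.hand_in())"
```

```text
the job is handed in; nothing more can be done
None
```

I handed the job in at about 13 s, with the bleed valve set half way and the test lever held straight up. Hand-in gave no verdict.

- **Bleed valve:** I gripped the sleeve, swung the lever clockwise from about 7° open, let go and moved clear. It stands at about 45°:
  - The arm's own pose put the lever at a bearing of 138.1°, against a target of 138.4–138.7°.
  - Three camera readings after release gave 136.2°, 137.0° and 140.4°, a spread of about ±2°. I went by the arm's pose.
- **Safety valve:** I raised the test lever only after the bleed valve was set.
  - The grip rose 70.5 mm, against 70.4 mm expected for straight up.
  - The side view showed the rod upright, about 0.03 rad past vertical. I then trimmed it back 2 mm, so I estimate it is within about 0.03 rad of the top. I checked that by pose and one more picture, and did not measure the rod angle again.
  - The spindle lift itself could not be read directly.
- **At the end:** The grip was still held at 60 N and the arm was at rest. No force reading at the end of a move passed about 8 N. In the last side view the tape roll, bottle, tape measure and blow gun looked undisturbed. The marker looked so in the top view shortly before. The sanding block was mostly out of frame in the last views.

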